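# Shut and latch the keep-fresh box

## Robot

A 7-joint arm with a two-finger parallel gripper is mounted at the origin on a cart in front of the work surface, level with it; the furniture and walls round the work are solid. World frame = base frame: x ahead of the robot, y to its left, z up, the work surface at z = 0. Lengths are in m, angles in rad, forces in N, time in s.
With the tool pointing down it reaches from about 0.4 to 0.85 m from the base axis. Payload 10.4 kg.
Tool frame: the origin (TCP) lies midway between the tips of the shut fingers; the grasp point (between the pads) lies 19 mm behind it; x points along the fingers, z is the direction in which the jaws open and shut, and the axes are right-handed (so a half turn about x gives the same grasp; the last joint's range is limited). The gripper opens to 87 mm and grips with 3 to 60 N. Pads are 19 mm wide; open, the fingers measure 117 mm over their backs; the gripper's body (75 mm by 190 mm) begins 51 mm behind the grasp point.
Start: joints at [1.283, 0.332, -0.065, 1.46, 0.022, 1.35, -0.088], TCP at [0.164, -0.603, 0.223] pointing down, gripper open.
Joint ranges: [-2.6, 2.6], [-0.5, 2.12], [-1.47, 1.34], [0.16, 2.42], [-1.27, 4.41], [0.06, 2.06], [-2.6, 2.6]. Speed limits (rad/s): [2.22, 2.22, 2.79, 2.79, 3.14, 3.14, 3.14].

## Interface

Orientations are given as a unit quaternion [x, y, z, w].
In Python, from bench import read_state, camera, camera_params, close_job gives the robot as it stands.
- The arm moves only by the tool arm_command, never from a script. Its argument "targets" is a list of rows, each a list of 7 numbers: the closure in counts, from 0 (fully open) to 255 (shut), then the shift along the tool's x, y, z in mm, then the turn, a rotation vector about the tool's x, y, z in rad. A call has 1 to 10 rows; each row is the pose to reach, as a shift and turn from the pose commanded when the call began, along the tool's axes at that moment; what a row does not reach only later rows make up. A row lasts 1/10 s, in which the tool goes at most 50 mm and 8.59 degrees, less where a joint would pass 70% of its speed; a pose out of reach is approached as far as the arm can. A call with a gripper value outside its range is refused whole. The fingers move at their own pace and stop on an object; "newtons" is the grip in N (left out, the last holds). Time passes only in rows, so rows that repeat a pose let the fingers close. It gives the time, the measured TCP pose, the force and the opening at its end, in the units of the state.
- read_state(): the state, without advancing time (a new reading comes with each control period).
- camera(name): name is "side" or "top"; returns the picture (400x640x3 uint8, red, green, blue); there is no depth.
- camera_params(name): a dict with "intrinsics" (3x3 intrinsics, pixels), "dist" ([k1, k2, p1, p2, k3] as OpenCV has them; the pictures are not rectified), "xyz" and "orientation" of the camera in the world. Camera axes: x right, y down, z forward; pixel columns grow to the right and rows downward; lengths in m; the calibration is good to about 2 mm. A picture is of the moment at which its call begins. camera_params takes no time and is no camera call.
- close_job(): hands the job in, once; it reports no verdict.
The state is a dict: "time": time; "joint_positions": joint angles; "joint_vel": joint speeds; "joint_torque": joint torques, N m; "ee_pos": TCP position; "eef_rot": TCP orientation; "ft_force": force on the tool from outside, world axes, zero at the start; "torque": the same for the moment, N m; "width": finger opening in m.
Only numpy, scipy, OpenCV 4.12 (cv2) and the standard library are available. Lean on these libraries where they do the work, as an engineer would, in place of code of your own. Each camera call takes 0.05 s, during which the arm holds its last target.

## Task

The cream keep-fresh box with the lemon and the garlic in it stands open. Push its hinged lid shut with the fingertips, then press the dark toggle latch at the front down and in against the box until it snaps past centre and holds the lid tight on its seal. Leave the box standing where it is and its contents inside, pick nothing up, and do not disturb the mug, the honey jar or the egg timer.

Things in the scene. Friction and masses are not known exactly. Their poses are not given: they have to be found in the camera images.
- box: Cream steel food box, loose, about 0.75 kg, on rubber feet. Tub 130 mm deep (x), 180 mm wide (y), rim 80 mm high. Origin: centre of its underside. Axes: x from front (latch side) to back (hinge side), z up. Lid shut, its top is 93 mm above the origin. On the front wall a short bar (lug) stands 11 mm out, its centre 64.5 mm up: the latch hooks under it.
- lid (a joint): Hinge of the sage-green lid, rad: 0 = shut on the relaxed seal, positive = front edge swung up. Starts at 1.0 to 1.35 (leaning forward of upright), held by a stiff hinge (0.12 N m); pushed forward below about 0.8 it sinks shut by its own weight. The soft seal gives: about -0.001 when the lid just lies there, -0.005 when latched.
- latch (a joint): Hinge of the toggle latch, rad: 0 = plate hanging down flat to the box front, latched; positive = its end swung out and up. A weak spring keeps it at the open stop, 1.5 (lid shut: sticks out level in front). The hook meets the lug at 0.4; past dead centre, below 0.15, it snaps to 0 and stays; let go earlier, it springs open. Takes about 0.13 N m, 3 to 4 N at latch_plate. Lid must be fully shut.
- lid_hinge (a point): Middle of the lid's hinge axis, which runs along the box's y: 71.5 mm behind and 84 mm above the box's origin.
- lid_top (a point): Point on the lid's outer (upper) face, on its centre line, 75 mm from the hinge axis and 9.3 mm above the plane through it. The lid reaches 141 mm forward from the hinge axis, is 188 mm wide and about 10 mm thick. Axes turn with the lid: z out of the outer face, x towards the hinge.
- latch_pin (a point): Middle of the latch's hinge pin, which runs along the box's y in two ears at the lid's front edge. Moves with the lid, 147.5 mm from the lid's hinge axis; lid shut, it is 76 mm in front of and 84 mm above the box's origin.
- latch_plate (a point): Where to press: middle of the outer face of the dark thumb plate, 38 mm from the pin along the plate and 8.3 mm out from the pin. The plate is 56 mm wide and reaches 56 mm from the pin, with a small rolled edge at its end. Axes: -x out of the outer face, +z from the plate's end towards the pin.
- lemon: Yellow lemon, 83 x 58 x 58 mm, lying in the box. Origin: centre of its underside at the start.
- garlic: Garlic bulb, 54 mm, standing in the box. Origin: centre of its underside.
- honey_jar: Honey jar with a pale lid, 55 mm wide, 86 mm high, left of the box. Origin: centre of its underside.
- egg_timer: Red and white egg timer, 55 mm wide, 56 mm high, behind the box. Origin: centre of its underside.
- mug: Purple mug, 80 mm wide (113 mm with the handle), 89 mm high, on the white worktop to the right of the cooker. Origin: centre of its underside.
Not all that is in view belongs to the job. Of the things shaped like the lemon, the yellow one is meant. What is shaped like the garlic but green or orange is not meant.

How it is judged:
By the outcome, as a careful person would: the job done as asked, in the order asked, and still so for the second after the job is handed in, with the robot touching nothing.
It also fails if it takes over 51 s, if anything falls off the work surface, if the arm or the gripper's body presses on something with over 40 N, if the wrist force passes 120 N, or if a joint passes its speed limit or range.

## Working session

There is one attempt and no reset: what is moved stays moved. The work goes in short steps, Python scripts to look and compute and a tool call to move; the robot and the scene stay as the last step left them, time stands still between calls to the robot, and variables do not carry over. Pictures are saved under pics/ and viewed, and the job is handed in when it is done.

Besides the shell and the picture viewer there is one more tool, called after ">>>" as name([rows], argument=value, ...), one row to a line, values as JSON. arm_command: Moves the arm, as the interface text tells. Its arguments: {"type":"object","properties":{"targets":{"type":"array"},"newtons":{"type":"number"}},"required":["targets"]}

```bash
mkdir -p pics; ls; python3 - <<'E'
from bench import *
import cv2
print(read_state())
for n in("side","top"):
    cv2.imwrite(f"pics/{n}0.png",camera(n)[:,:,::-1]); print(n,camera_params(n))
E
```

```text
pics
{'time': 0.0, 'joint_positions': array([ 1.28340433,  0.3328518 , -0.06470481,  1.46096607,  0.02157715,
        1.34988955, -0.08848436]), 'joint_vel': array([-0.00148068, -0.00088451,  0.00077731,  0.00212555,  0.0007606 ,
        0.00058113,  0.00024646]), 'joint_torque': array([ 1.10611763e-03, -6.23245597e+01,  2.50128529e-02, -3.89888227e+01,
       -6.14255201e-02,  3.96992464e-02,  9.35988123e-05]), 'ee_pos': array([ 0.16346826, -0.60283332,  0.22175466]), 'eef_rot': array([ 0.42990187,  0.56204468, -0.42931621,  0.56122879]), 'ft_force': array([-0.90431049,  0.11164549, -0.02622149]), 'torque': array([-0.01331837, -0.01916949, -0.01161918]), 'width': 0.08669363933982557}
side {'intrinsics': array([[376.8436456 ,   0.        , 322.64717224],
       [  0.        , 376.8436456 , 191.13102829],
       [  0.        ,   0.        ,   1.        ]]), 'dist': array([0.00120118, 0.        , 0.        , 0.        , 0.        ]), 'xyz': array([ 0.64584613, -0.52525801,  0.53691135]), 'orientation': array([ 0.87805822,  0.03951639, -0.00942948, -0.47682628])}
top {'intrinsics': array([[501.31350861,   0.        , 321.94078992],
       [  0.        , 501.31350861, 197.13593193],
       [  0.        ,   0.        ,   1.        ]]), 'dist': array([-0.09132429,  0.        ,  0.        ,  0.        ,  0.        ]), 'xyz': array([0.39177212, 0.19137081, 1.20899279]), 'orientation': array([ 0.71132491, -0.69592095,  0.07017978, -0.06917885])}
```

View pics/side0.png

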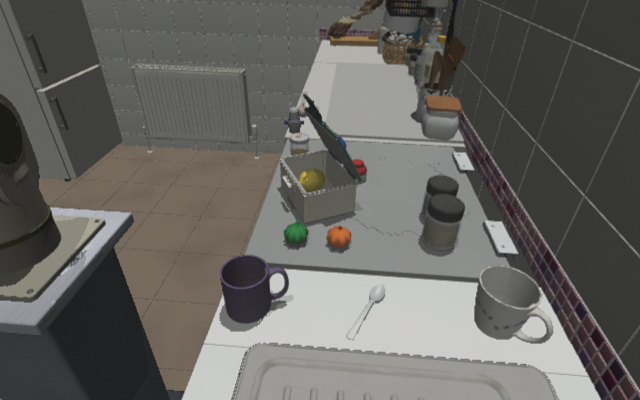

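View pics/top0.png

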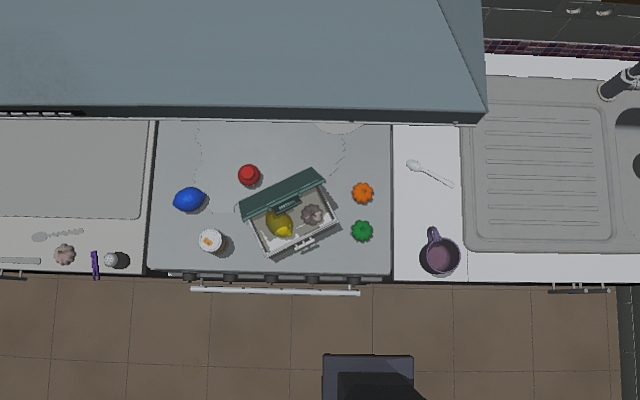

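The box is at side (318,190) and top (290,220), with its lid leaning open. In the top view the honey jar is at (212,240), the red timer at (249,175) and the purple mug at (438,255). The distractors are the blue lemon (190,200), the green and orange bulbs (362,231 and 362,192), and the pale bulb on the left counter (64,254). I'll check this with crops.

```bash
python3 - <<'E'
import cv2
a=cv2.imread("pics/side0.png")[80:230,260:400]; b=cv2.imread("pics/top0.png")[150:270,190:350]
cv2.imwrite("pics/side0c.png",cv2.resize(a,None,fx=4,fy=4,interpolation=2)[:600])
cv2.imwrite("pics/top0c.png",cv2.resize(b,None,fx=5,fy=5,interpolation=2))
E
```

```text
(no output)
```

View pics/side0c.png

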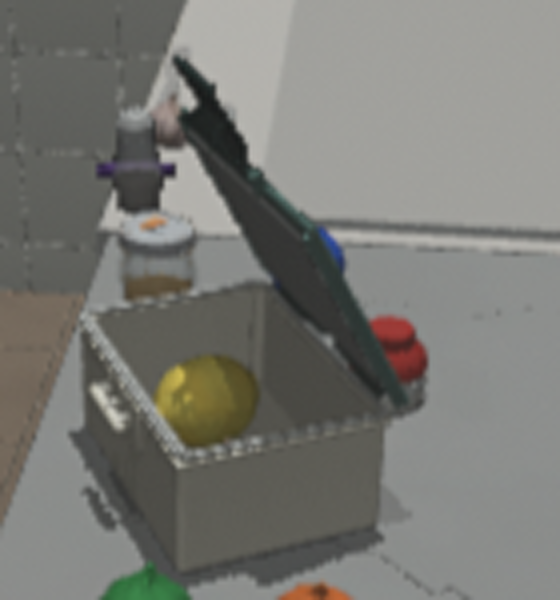

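View pics/top0c.png

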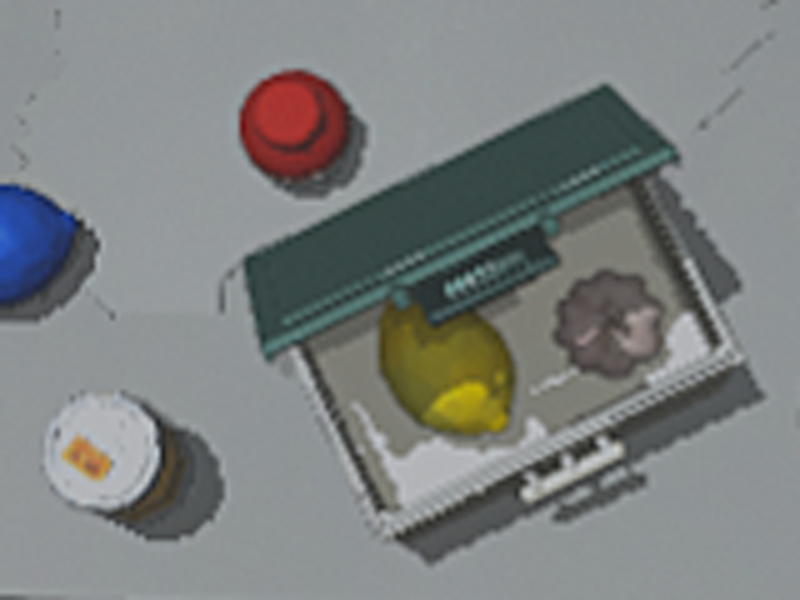

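The crops confirm it: the cream box holds the yellow lemon and the garlic. The rim's front corners are at top (267.6,256.6) and (338,221), the lug is at (304.6,243.4), and the latch sits on the lid edge near (287,204).

```bash
cat > h.py <<'E'
import numpy as np, cv2
from bench import *
from scipy.spatial.transform import Rotation as R
def ray(n,uv):
    p=camera_params(n); q=cv2.undistortPoints(np.array([[uv]],float),p["intrinsics"],p["dist"])[0,0]
    return p["xyz"],R.from_quat(p["orientation"]).apply([q[0],q[1],1.])
def onz(n,uv,z):
    o,d=ray(n,uv); return o+d*(z-o[2])/d[2]
def proj(n,P):
    p=camera_params(n); Rm=R.from_quat(p["orientation"]).inv(); P=np.atleast_2d(P)
    return cv2.projectPoints(Rm.apply(P-p["xyz"]),np.zeros(3),np.zeros(3),p["intrinsics"],p["dist"])[0][:,0]
def tri(a,b):
    A=[];c=[]
    for n,uv in(("top",a),("side",b)):
        o,d=ray(n,uv);d=d/np.linalg.norm(d);M=np.eye(3)-np.outer(d,d);A.append(M);c.append(M@o)
    return np.linalg.lstsq(np.vstack(A),np.hstack(c),rcond=None)[0]
E
python3 - <<'E'
from h import *
np.set_printoptions(precision=4,suppress=True)
for n,l in(("top",[(267.6,256.6,.08),(338,221,.08),(304.6,243.4,.0645)]),("side",[(305,193.75,.08),(282,159.5,.08),(355.5,182.5,.08)])):
    for u,v,z in l: print(n,u,v,onz(n,(u,v),z))
# lid edge corners: top left front edge crop(268,355) right (680,158); 
print(onz("top",(190+268/5,150+355/5),.2),onz("top",(190+680/5,150+158/5),.2))
fl,fr=onz("top",(267.6,256.6),.08),onz("top",(338,221),.08)
print(np.linalg.norm(fl-fr))
# lid near corner (right) front edge: side ~ crop(185,118)? 
for nm,uv,z in(("jar",(211,240),.086),("timer",(249,174),.056)): print(nm,onz("top",uv,z))
print("nearcorner tri",tri((338,221),(305,193.75)),"farcorner",tri((267.6,256.6),(282,159.5)))
E
```

```text
top 267.6 256.6 [0.4786 0.3114 0.08  ]
top 338 221 [0.563  0.1545 0.08  ]
top 304.6 243.4 [0.5119 0.2296 0.0645]
side 305 193.75 [0.5626 0.1612 0.08  ]
side 282 159.5 [0.4861 0.3116 0.08  ]
side 355.5 182.5 [0.6731 0.2209 0.08  ]
[0.5405 0.3506 0.2   ] [0.6265 0.1845 0.2   ]
0.1781895989541802
jar [0.5122 0.4403 0.086 ]
timer [0.6745 0.3664 0.056 ]
nearcorner tri [0.5629 0.1547 0.0842] farcorner [0.4822 0.3124 0.0787]
```

```bash
cat >> h.py <<'E'
yaw=np.arctan2(.474,.881); O=np.array([.578,.264,0]); RB=R.from_euler('z',yaw)
def b2w(p): return RB.apply(p)+O
def w2b(p): return RB.inv().apply(np.array(p)-O)
def lidpt(s,h,a,y=0): return b2w([.0715-s*np.cos(a)+h*np.sin(a),y,.084+s*np.sin(a)+h*np.cos(a)])
E
python3 - <<'E'
from h import *
np.set_printoptions(precision=3,suppress=True)
print("meas top L,R front edge corners",(243.6,221),(326,181.6)," back corners obs (239,201.5),(311,167)")
for a in np.arange(1,1.4,.05):
    print(round(a,2),proj("top",[lidpt(.141,.005,a,.094),lidpt(.141,.005,a,-.094)]).round(1).tolist(),"side near",proj("side",[lidpt(.141,.005,a,-.094),lidpt(.2,.005,a,0)]).round(1).tolist())
s=read_state(); Rt=R.from_quat(s["eef_rot"]).as_matrix(); print(Rt, np.degrees(yaw))
for z in(.5,.6,.7,.8): print(z,onz("top",(300,118),z),onz("top",(486,118),z))
E
```

```text
meas top L,R front edge corners (243.6, 221) (326, 181.6)  back corners obs (239,201.5),(311,167)
1.0 [[245.0, 224.3], [327.7, 183.1]] side near [[334.7, 139.2], [303.3, 102.7]]
1.05 [[243.5, 221.3], [326.3, 180.1]] side near [[337.5, 137.2], [307.1, 100.0]]
1.1 [[241.9, 218.3], [324.9, 177.1]] side near [[340.3, 135.4], [311.0, 97.4]]
1.15 [[240.3, 215.3], [323.5, 174.0]] side near [[343.2, 133.6], [314.9, 95.1]]
1.2 [[238.7, 212.2], [322.0, 170.9]] side near [[346.1, 132.0], [318.9, 92.9]]
1.25 [[237.1, 209.1], [320.5, 167.8]] side near [[349.1, 130.6], [323.0, 91.0]]
1.3 [[235.5, 205.9], [319.0, 164.7]] side near [[352.1, 129.3], [327.1, 89.3]]
1.35 [[234.0, 202.8], [317.5, 161.6]] side near [[355.1, 128.1], [331.3, 87.8]]
[[-0.     0.965  0.262]
 [ 0.001  0.262 -0.965]
 [-1.    -0.    -0.001]] 28.281361081379504
0.5 [0.653 0.227 0.5  ] [ 0.661 -0.053  0.5  ]
0.6 [0.616 0.222 0.6  ] [ 0.623 -0.019  0.6  ]
0.7 [0.58  0.217 0.7  ] [0.585 0.016 0.7  ]
0.8 [0.543 0.212 0.8  ] [0.547 0.05  0.8  ]
```

```bash
cat >> h.py <<'E'
RT=np.column_stack([[0,0,-1],RB.apply([1,0,0]),RB.apply([0,-1,0])])
def go(Pw,cmd=None):
    """shift mm in tool axes & rotvec from measured pose to world P with orientation RT"""
    s=read_state(); Rn=R.from_quat(s["eef_rot"]); 
    return (Rn.inv().apply(np.array(Pw)-s["ee_pos"])*1000).round(1),(Rn.inv()*R.from_matrix(RT)).as_rotvec().round(4)
E
python3 - <<'E'
from h import *
print(onz("top",(438,255),.089))
for P in([.42,-.15,.29],[.55,.1,.29],b2w([.06,0,.29])): print(P,*go(P))
E
```

```text
[ 0.48928343 -0.07082032  0.089     ]
[0.42, -0.15, 0.29] [ -67.7  366.1 -370.1] [-2.288e-01 -1.300e-03 -1.000e-04]
[0.55, 0.1, 0.29] [ -67.5  557.  -577.3] [-2.288e-01 -1.300e-03 -1.000e-04]
[0.63083789 0.29242811 0.29      ] [ -67.3  685.4 -741.9] [-2.288e-01 -1.300e-03 -1.000e-04]
```

>>> arm_command([
  [255, -30, 0, 0, -0.05, 0, 0],
  [255, -65, 30, -30, -0.1, 0, 0],
  [255, -67, 60, -60, -0.15, 0, 0],
  [255, -67, 92, -92, -0.2, 0, 0],
  [255, -67, 125, -125, -0.229, 0, 0],
  [255, -67, 158, -158, -0.229, 0, 0],
  [255, -67, 190, -192, -0.229, 0, 0],
  [255, -67, 222, -225, -0.229, 0, 0],
  [255, -67, 255, -258, -0.229, 0, 0],
  [255, -67, 285, -288, -0.229, 0, 0],
])

```text
time: 1.1
ee_pos: [0.3639, -0.2485, 0.2895]
eef_rot: [0.362, 0.607, -0.363, 0.607]
ft_force: [0.1, 0.6, -0.2]
width: 0.0153
```

```bash
python3 - <<'E'
from h import *
for P in([.42,-.15,.29],[.55,.1,.29],b2w([.06,0,.29])): print(P,*go(P))
s=read_state();print(s["time"],s["ee_pos"],s["joint_positions"].round(2),s["ft_force"],s["width"])
E
```

```text
[0.42, -0.15, 0.29] [ -0.6  96.1 -60.1] [0.0008 0.0002 0.0003]
[0.55, 0.1, 0.29] [  -0.7  329.2 -218.4] [0.0008 0.0002 0.0003]
[0.63083789 0.29242811 0.29      ] [  -0.8  491.7 -349.5] [0.0008 0.0002 0.0003]
1.1 [ 0.36387443 -0.24849125  0.28946436] [ 0.95 -0.09 -0.42  1.79 -0.04  1.44 -0.54] [ 0.12735104  0.61496834 -0.19811487] 0.015329824495863063
```

>>> arm_command([
  [255, 0, 33, -22, 0, 0, 0],
  [255, 0, 66, -44, 0, 0, 0],
  [255, 0, 99, -66, 0, 0, 0],
  [255, 0, 132, -88, 0, 0, 0],
  [255, 0, 165, -110, 0, 0, 0],
  [255, 0, 198, -132, 0, 0, 0],
  [255, 0, 231, -154, 0, 0, 0],
  [255, 0, 264, -176, 0, 0, 0],
  [255, 0, 297, -198, 0, 0, 0],
  [255, 0, 329, -218, 0, 0, 0],
])

```text
time: 2.1
ee_pos: [0.5501, 0.0987, 0.2893]
eef_rot: [0.363, 0.607, -0.363, 0.607]
ft_force: [0.7, -0.6, 1.1]
width: 0.0004
```

```bash
python3 - <<'E'
from h import *
for P in(b2w([.06,0,.29]),b2w([.06,0,.2])): print(P,*go(P))
s=read_state();print(s["time"],s["ee_pos"],s["joint_positions"].round(2),s["ft_force"],s["width"])
cv2.imwrite("pics/side1.png",camera("side")[:,:,::-1]);cv2.imwrite("pics/top1.png",camera("top")[:,:,::-1])
E
```

```text
[0.63083789 0.29242811 0.29      ] [  -0.7  162.9 -132.4] [-0.0001  0.      0.0002]
[0.63083789 0.29242811 0.2       ] [  89.3  162.9 -132.4] [-0.0001  0.      0.0002]
2.1 [0.55010374 0.09869202 0.28933624] [ 0.45  0.25 -0.85  1.5   0.19  1.48 -1.48] [ 0.71286651 -0.60145947  1.09219986] 0.0003957412726528532
```

View pics/side1.png

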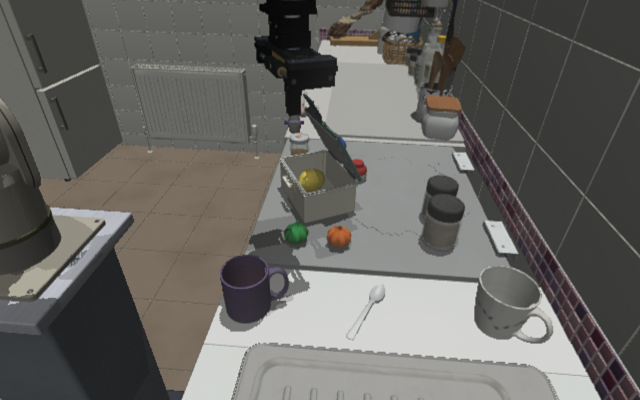

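View pics/top1.png

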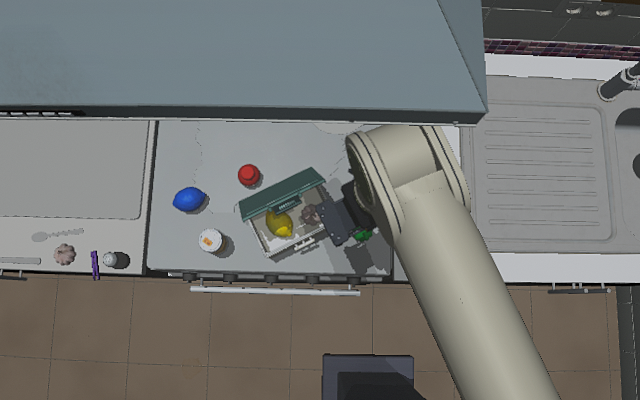

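The shut fingers are right of the box, at about (325,220) in the top view, with the scene undisturbed. The elbow at (405,130) is close to the hood edge at row 118, so I'll go on in short steps.

>>> arm_command([
  [255, 0, 25, -20, 0, 0, 0],
  [255, 0, 50, -40, 0, 0, 0],
  [255, 0, 75, -60, 0, 0, 0],
])

```text
time: 2.5
ee_pos: [0.5877, 0.1856, 0.2892]
eef_rot: [0.363, 0.607, -0.363, 0.607]
ft_force: [-0.0, -0.5, 0.4]
width: 0.0008
```

```bash
python3 - <<'E'
from h import *
for P in(b2w([.06,0,.29]),b2w([.06,0,.2])): print(P,*go(P))
s=read_state();print(s["time"],s["ee_pos"],s["joint_positions"].round(2),s["ft_force"],s["width"])
cv2.imwrite("pics/top2.png",camera("top")[:,:,::-1])
E
```

```text
[0.63083789 0.29242811 0.29      ] [ -0.9  88.5 -73.7] [-0.0012  0.0006  0.0008]
[0.63083789 0.29242811 0.2       ] [ 89.1  88.6 -73.8] [-0.0012  0.0006  0.0008]
2.5 [0.58767837 0.1856128  0.28919641] [ 0.24  0.41 -0.85  1.34  0.3   1.53 -1.66] [-0.01954092 -0.47963436  0.38048354] 0.0008414397210447053
```

View pics/top2.png

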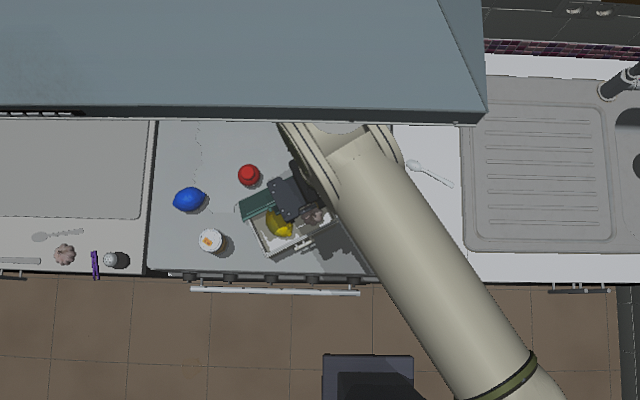

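>>> arm_command([
  [255, 15, 12, 0, 0, 0, 0],
  [255, 30, 30, 0, 0, 0, 0],
  [255, 40, 50, 0, 0, 0, 0],
  [255, 40, 70, 0, 0, 0, 0],
  [255, 45, 85, 0, 0, 0, 0],
])

```text
time: 3.05
ee_pos: [0.6629, 0.2255, 0.244]
eef_rot: [0.363, 0.607, -0.363, 0.607]
ft_force: [-0.1, 0.7, 0.8]
width: 0.0008
```

```bash
python3 - <<'E'
from h import *
for P in(b2w([.06,0,.29]),b2w([.06,0,.2])): print(P,*go(P))
s=read_state();print(s["time"],s["ee_pos"],w2b(s["ee_pos"]),s["joint_positions"].round(2),s["ft_force"],s["torque"])
cv2.imwrite("pics/side3.png",camera("side")[:,:,::-1])
E
```

```text
[0.63083789 0.29242811 0.29      ] [-46.    3.4 -74.1] [-0.0003  0.0002  0.0007]
[0.63083789 0.29242811 0.2       ] [ 44.    3.5 -74.1] [-0.0003  0.0002  0.0007]
3.05 [0.66289436 0.22550085 0.24397137] [ 0.05651968 -0.07412666  0.24397137] [ 0.09  0.61 -0.79  1.16  0.42  1.53 -1.71] [-0.08513127  0.71941224  0.77414617] [ 0.04933191 -0.02180345 -0.02627678]
```

View pics/side3.png

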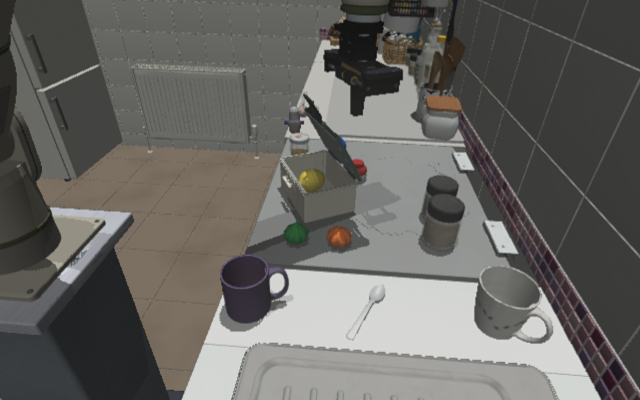

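The fingers are behind the raised lid, with tips at (357,112), and nothing has been touched.

>>> arm_command([
  [255, 5, 2, -25, 0, 0, 0],
  [255, 20, 3, -50, 0, 0, 0],
  [255, 35, 3, -74, 0, 0, 0],
  [255, 47, 3, -74, 0, 0, 0],
])

```text
time: 3.5
ee_pos: [0.6267, 0.2957, 0.1968]
eef_rot: [0.361, 0.609, -0.361, 0.607]
ft_force: [-0.4, 0.5, 0.4]
width: 0.0004
```

```bash
python3 - <<'E'
from h import *
s=read_state();print(s["time"],w2b(s["ee_pos"]),s["joint_positions"].round(2),s["ft_force"],s["torque"])
for a in(1.04,1,.9,.8,.7,.6,.5,.4,.3,.2,.1,0):
    c=w2b(lidpt(.12,.0093,a)); c[0]+=.0095
    d=(c-w2b(s["ee_pos"]))*1000; print(a,c.round(4),"tool shift",[round(-d[2]),round(d[0]),round(-d[1])])
E
```

```text
3.5 [0.05788659 0.00484046 0.19682062] [ 0.    0.62 -0.81  1.26  0.44  1.44 -1.83] [-0.42023402  0.46937351  0.42786364] [0.06590118 0.02852822 0.02081939]
1.04 [ 0.0283 -0.      0.1922] tool shift [5, -30, 5]
1 [0.024 0.    0.19 ] tool shift [7, -34, 5]
0.9 [0.0137 0.     0.1838] tool shift [13, -44, 5]
0.8 [0.0041 0.     0.1766] tool shift [20, -54, 5]
0.7 [-0.0048 -0.      0.1684] tool shift [28, -63, 5]
0.6 [-0.0128  0.      0.1594] tool shift [37, -71, 5]
0.5 [-0.0199 -0.      0.1497] tool shift [47, -78, 5]
0.4 [-0.0259 -0.      0.1393] tool shift [58, -84, 5]
0.3 [-0.0309  0.      0.1283] tool shift [68, -89, 5]
0.2 [-0.0348 -0.      0.117 ] tool shift [80, -93, 5]
0.1 [-0.0375 -0.      0.1052] tool shift [92, -95, 5]
0 [-0.039  -0.      0.0933] tool shift [104, -97, 5]
```

>>> arm_command([
  [255, 5, -15, 2, 0, 0, 0],
  [255, 5, -28, 5, 0, 0, 0],
  [255, 7, -34, 5, 0, 0, 0],
  [255, 10, -39, 5, 0, 0, 0],
  [255, 13, -44, 5, 0, 0, 0],
  [255, 16, -49, 5, 0, 0, 0],
  [255, 20, -54, 5, 0, 0, 0],
  [255, 24, -59, 5, 0, 0, 0],
  [255, 28, -63, 5, 0, 0, 0],
])

```text
time: 4.4
ee_pos: [0.5761, 0.2581, 0.1691]
eef_rot: [0.363, 0.607, -0.363, 0.607]
ft_force: [-0.6, -0.3, 0.7]
width: 0.0007
```

```bash
python3 - <<'E'
from h import *
s=read_state();print(s["time"],w2b(s["ee_pos"]),s["ft_force"],s["torque"])
cv2.imwrite("pics/side4.png",cv2.resize(camera("side")[40:240,220:460,::-1],None,fx=3,fy=3))
E
```

```text
4.4 [-0.00446532 -0.0043456   0.16908832] [-0.56226237 -0.32140283  0.74066763] [-0.02719841  0.03695875  0.02709622]
```

View pics/side4.png

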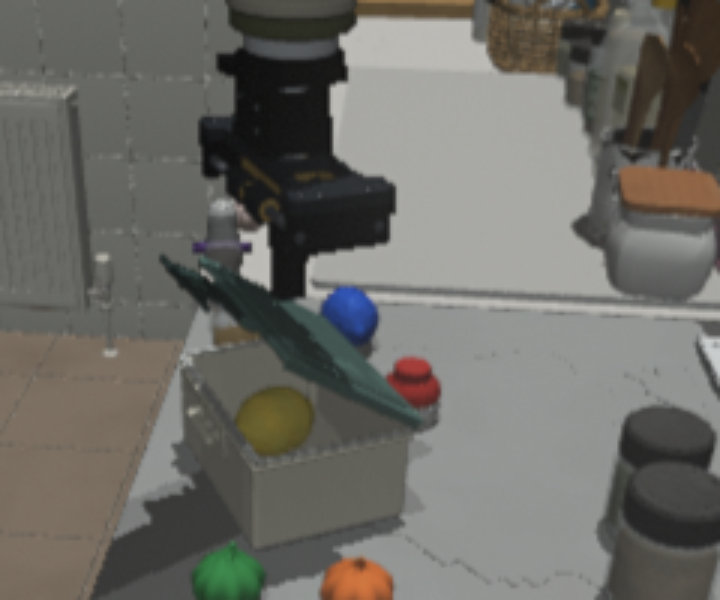

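The lid is following the fingertips down and is now at about 0.65 rad. The box hasn't moved.

>>> arm_command([
  [255, 9, -8, -4, 0, 0, 0],
  [255, 19, -15, -4, 0, 0, 0],
  [255, 29, -21, -4, 0, 0, 0],
  [255, 40, -26, -4, 0, 0, 0],
  [255, 48, -29, -4, 0, 0, 0],
  [255, 56, -31, -4, 0, 0, 0],
  [255, 63, -32, -4, 0, 0, 0],
  [255, 68, -33, -4, 0, 0, 0],
  [255, 72, -34, -4, 0, 0, 0],
  [255, 75, -34, -4, 0, 0, 0],
])

```text
time: 5.45
ee_pos: [0.5448, 0.2456, 0.0943]
eef_rot: [0.363, 0.607, -0.363, 0.607]
ft_force: [-0.2, -0.0, 0.6]
width: 0.0008
```

```bash
python3 - <<'E'
from h import *
s=read_state();print(s["time"],w2b(s["ee_pos"]),s["ft_force"],s["torque"])
cv2.imwrite("pics/side5.png",cv2.resize(camera("side")[60:240,220:460,::-1],None,fx=3,fy=3))
E
```

```text
5.45 [-0.0379675  -0.00042364  0.09427766] [-0.21116682 -0.04108986  0.56112387] [-0.02570761  0.01087283 -0.03113622]
```

View pics/side5.png

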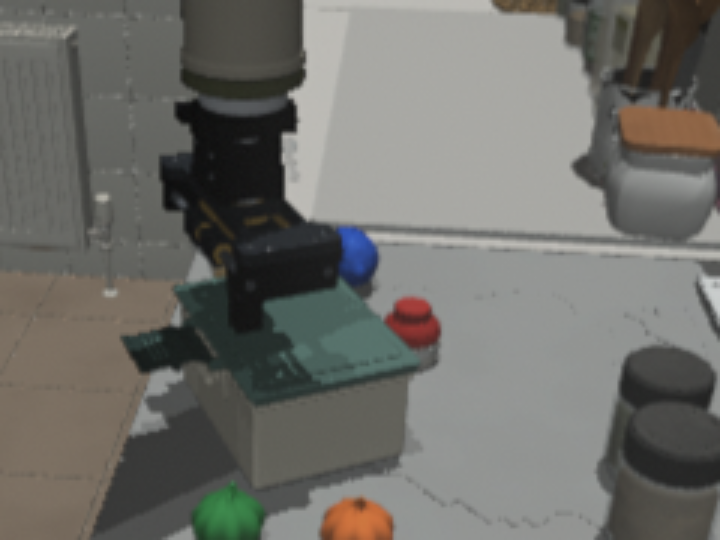

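The lid is down and the latch sticks out level at crop (165,345). I'll press lightly to seat the lid, then lift.

>>> arm_command([
  [255, 1, 0, 0, 0, 0, 0],
  [255, 2, 0, 0, 0, 0, 0],
  [255, 3, 0, 0, 0, 0, 0],
  [255, 3, 0, 0, 0, 0, 0],
])

```text
time: 5.9
ee_pos: [0.5448, 0.2457, 0.0929]
eef_rot: [0.363, 0.607, -0.363, 0.607]
ft_force: [-5.5, -3.8, 12.5]
width: 0.0002
```

>>> arm_command([
  [255, -12, 0, 0, 0, 0, 0],
  [255, -24, -20, 0, 0, 0, 0],
  [255, -24, -45, 0, 0, 0, 0],
  [255, -24, -68, 0, 0, 0, 0],
  [255, -24, -92, 0, 0, 0, 0],
  [255, -24, -92, 0, 0, 0, 0],
])

```text
time: 6.5
ee_pos: [0.4621, 0.2009, 0.1159]
eef_rot: [0.362, 0.607, -0.363, 0.608]
ft_force: [1.5, -0.5, -0.6]
width: -0.0
```

```bash
python3 - <<'E'
from h import *
s=read_state();print(s["time"],w2b(s["ee_pos"]),s["ft_force"],s["torque"],s["joint_positions"].round(2))
for n in("side","top"): cv2.imwrite(f"pics/{n}6.png",cv2.resize(camera(n)[100:280,200:440,::-1],None,fx=3,fy=3))
# predicted plate corners level
pts=[b2w([-.132,y,.09]) for y in(.028,-.028)]+[b2w([-.0695,y,.093]) for y in (.094,-.094)]
for n in("side","top"): print(n,((proj(n,pts)-[200,100])*3).round().tolist())
E
```

```text
6.5 [-0.13196006 -0.00068316  0.11592265] [ 1.51200646 -0.52509226 -0.57300995] [ 0.02707622 -0.05972907 -0.06163815] [ 0.32  0.28 -0.92  1.87  0.25  1.11 -1.77]
side [[179.0, 216.0], [200.0, 251.0], [230.0, 163.0], [311.0, 276.0]]
top [[315.0, 512.0], [383.0, 478.0], [197.0, 477.0], [423.0, 363.0]]
```

View pics/side6.png

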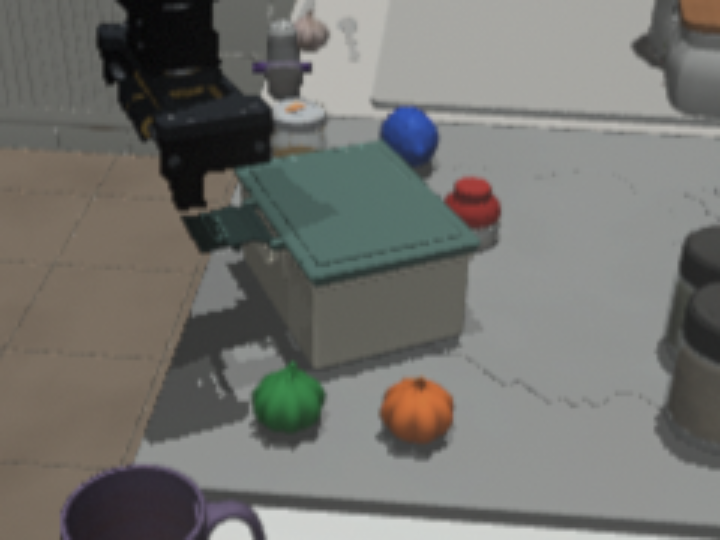

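View pics/top6.png

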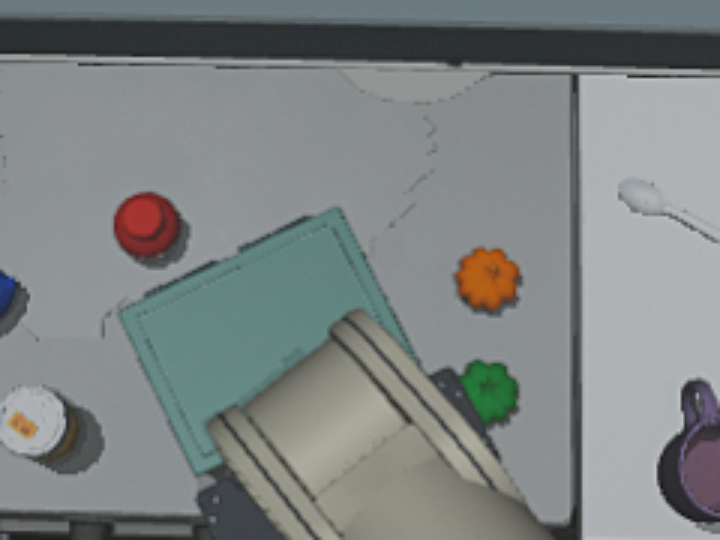

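Projecting the measured box pose matches the picture: plate end corners within about 2 px of (182,215) and (195,250), and lid corners where expected. So the box hasn't moved. Now the latch arc.

```bash
python3 - <<'E'
from h import *
p=w2b(read_state()["ee_pos"]); r,h=.043,.0083
for t in(1.5,1.3,1.1,.9,.7,.55,.45,.35,.25,.15,.05,0,-.1):
    x=-.076-r*np.sin(t)-h*np.cos(t)-.0095; z=.084-r*np.cos(t)+h*np.sin(t)
    print(t,[round((p[2]-z)*1000,1),round((x-p[0])*1000,1),round(p[1]*1000,1)])
E
```

```text
1.5 [np.float64(27.1), np.float64(0.6), np.float64(-0.9)]
1.3 [np.float64(35.8), np.float64(0.4), np.float64(-0.9)]
1.1 [np.float64(44.4), np.float64(2.0), np.float64(-0.9)]
0.9 [np.float64(52.6), np.float64(5.2), np.float64(-0.9)]
0.7 [np.float64(59.9), np.float64(10.0), np.float64(-0.9)]
0.55 [np.float64(64.7), np.float64(14.5), np.float64(-0.9)]
0.45 [np.float64(67.4), np.float64(17.9), np.float64(-0.9)]
0.35 [np.float64(69.9), np.float64(21.5), np.float64(-0.9)]
0.25 [np.float64(71.9), np.float64(25.4), np.float64(-0.9)]
0.15 [np.float64(73.6), np.float64(29.4), np.float64(-0.9)]
0.05 [np.float64(74.9), np.float64(33.6), np.float64(-0.9)]
0 [np.float64(75.3), np.float64(35.7), np.float64(-0.9)]
-0.1 [np.float64(75.9), np.float64(40.1), np.float64(-0.9)]
```

>>> arm_command([
  [255, 15, 0, 0, 0, 0, 0],
  [255, 27, 0, -1, 0, 0, 0],
  [255, 36, 0, -1, 0, 0, 0],
  [255, 40, 1, -1, 0, 0, 0],
  [255, 44, 2, -1, 0, 0, 0],
  [255, 48, 3, -1, 0, 0, 0],
  [255, 53, 5, -1, 0, 0, 0],
  [255, 57, 8, -1, 0, 0, 0],
  [255, 60, 10, -1, 0, 0, 0],
  [255, 60, 10, -1, 0, 0, 0],
])

```text
time: 7.6
ee_pos: [0.4722, 0.2077, 0.0552]
eef_rot: [0.363, 0.607, -0.363, 0.607]
ft_force: [-0.7, -0.3, 0.9]
width: 0.0002
```

```bash
python3 - <<'E'
from h import *
s=read_state();print(s["time"],w2b(s["ee_pos"]),RB.inv().apply(s["ft_force"]))
cv2.imwrite("pics/side7.png",cv2.resize(camera("side")[100:280,200:440,::-1],None,fx=3,fy=3))
E
```

```text
7.6 [-0.11985749  0.00058771  0.05518967] [-0.75184047  0.05247199  0.89224133]
```

View pics/side7.png

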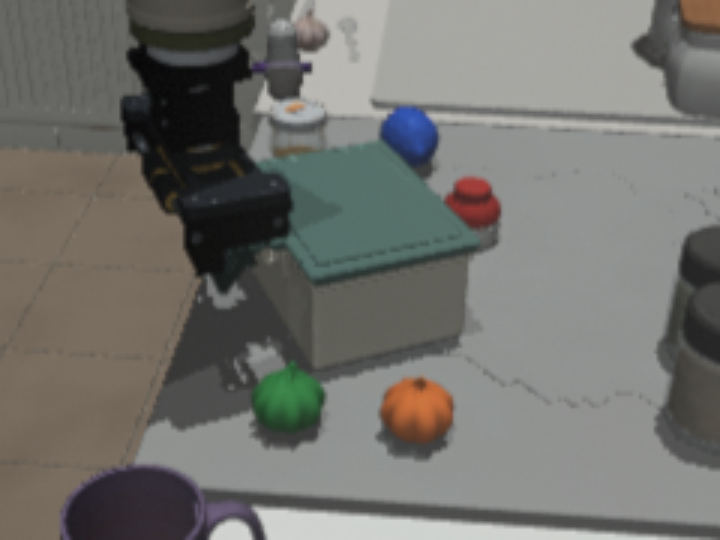

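>>> arm_command([
  [255, 3, 3, 0, 0, 0, 0],
  [255, 5, 6, 0, 0, 0, 0],
  [255, 7, 9, 0, 0, 0, 0],
  [255, 9, 12, 0, 0, 0, 0],
  [255, 11, 15, 0, 0, 0, 0],
  [255, 12, 17, 0, 0, 0, 0],
  [255, 13, 19, 0, 0, 0, 0],
  [255, 13, 19, 0, 0, 0, 0],
])

```text
time: 8.45
ee_pos: [0.4895, 0.2172, 0.0427]
eef_rot: [0.363, 0.607, -0.362, 0.607]
ft_force: [0.5, -0.2, 0.2]
width: 0.0007
```

```bash
python3 - <<'E'
from h import *
s=read_state();print(s["time"],w2b(s["ee_pos"]),RB.inv().apply(s["ft_force"]))
E
```

```text
8.45 [-0.10014718  0.00069772  0.04270929] [ 0.2861413  -0.41837831  0.24568259]
```

>>> arm_command([
  [255, 0, 2, 0, 0, 0, 0],
  [255, 1, 4, 0, 0, 0, 0],
  [255, 1, 5, 0, 0, 0, 0],
  [255, 1, 6, 0, 0, 0, 0],
  [255, 1, 6, 0, 0, 0, 0],
])

```text
time: 8.95
ee_pos: [0.4941, 0.2195, 0.0416]
eef_rot: [0.363, 0.607, -0.363, 0.607]
ft_force: [0.5, 1.3, -0.5]
width: 0.0006
```

```bash
python3 - <<'E'
from h import *
s=read_state();print(s["time"],w2b(s["ee_pos"]),RB.inv().apply(s["ft_force"]))
cv2.imwrite("pics/side8.png",cv2.resize(camera("side")[100:280,200:440,::-1],None,fx=3,fy=3))
E
```

```text
8.95 [-0.09491364  0.00057917  0.04155954] [ 1.1004515   0.90185145 -0.48962809]
```

View pics/side8.png

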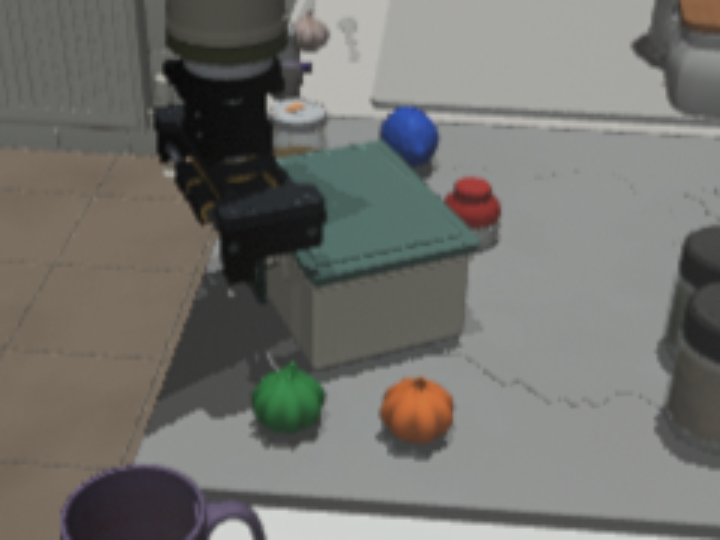

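The plate now hangs nearly vertical at (260,280). A little further until contact force shows.

>>> arm_command([
  [255, 0, 1, 0, 0, 0, 0],
  [255, 0, 2, 0, 0, 0, 0],
  [255, 0, 3, 0, 0, 0, 0],
  [255, 0, 3, 0, 0, 0, 0],
])

```text
time: 9.4
ee_pos: [0.4953, 0.2201, 0.0411]
eef_rot: [0.361, 0.608, -0.364, 0.607]
ft_force: [-8.0, -4.0, 6.0]
width: 0.0003
```

```bash
python3 - <<'E'
from h import *
s=read_state();print(s["time"],w2b(s["ee_pos"]),RB.inv().apply(s["ft_force"]))
E
```

```text
9.4 [-0.09363367  0.00048406  0.0411427 ] [-8.87798148  0.28823368  6.03220933]
```

It's against a hard stop at x_b = -0.0936, where the latched plate was predicted (-0.0938). Backing off to check.

>>> arm_command([
  [255, 0, -15, 0, 0, 0, 0],
  [255, 0, -45, 0, 0, 0, 0],
  [255, -10, -75, 0, 0, 0, 0],
  [255, -40, -100, 0, 0, 0, 0],
  [255, -80, -100, 20, 0, 0, 0],
  [255, -120, -100, 50, 0, 0, 0],
  [255, -150, -100, 80, 0, 0, 0],
  [255, -160, -100, 110, 0, 0, 0],
  [255, -160, -100, 140, 0, 0, 0],
  [255, -160, -100, 170, 0, 0, 0],
])

```text
time: 10.4
ee_pos: [0.4901, 0.0225, 0.2022]
eef_rot: [0.363, 0.606, -0.363, 0.608]
ft_force: [-0.1, -0.6, -0.3]
width: 0.0008
```

```bash
python3 - <<'E'
from h import *
s=read_state();print(s["time"],w2b(s["ee_pos"]),s["ft_force"])
for n in("side","top"):
    I=camera(n)[:,:,::-1]; cv2.imwrite(f"pics/{n}9f.png",I)
    cv2.imwrite(f"pics/{n}9.png",cv2.resize(I[100:280,200:440],None,fx=3,fy=3))
pts=[b2w([-.0695,y,.091]) for y in (.094,-.094)]+[b2w([.0715,-.094,.091])]+[b2w([-.083,y,.028]) for y in(.028,-.028)]
for n in("side","top"): print(n,((proj(n,pts)-[200,100])*3).round().tolist())
E
```

```text
10.4 [-0.19182765 -0.17099601  0.2022293 ] [-0.0603847  -0.5675842  -0.29134634]
side [[230.0, 165.0], [311.0, 278.0], [484.0, 240.0], [242.0, 270.0], [265.0, 306.0]]
top [[198.0, 477.0], [423.0, 363.0], [338.0, 201.0], [289.0, 460.0], [353.0, 428.0]]
```

View pics/side9.png

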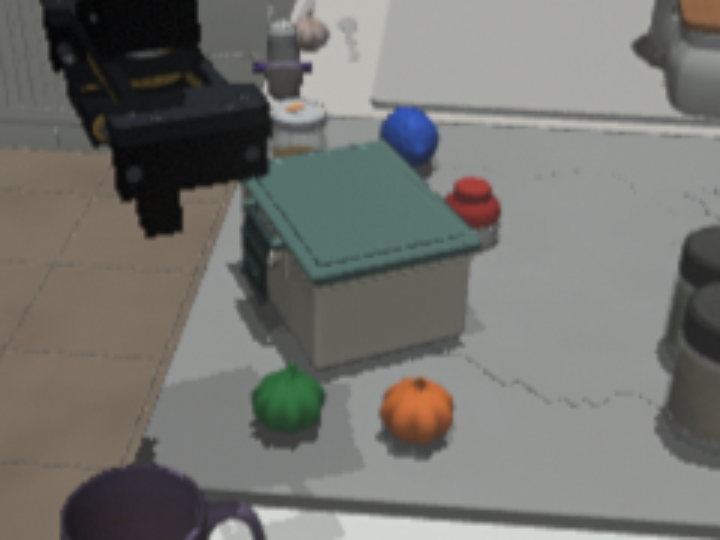

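View pics/top9f.png

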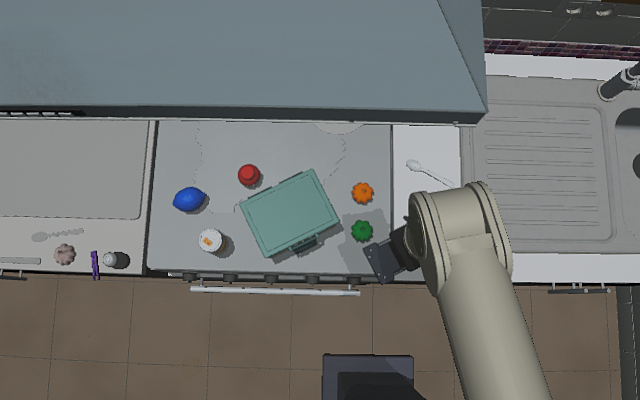

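The latch plate hangs flat on the box front, with its lower corners at about (243,270) and (265,300); I predicted (242,270) and (265,306) for latched. It is still so nearly 1 s after release. The lid, box, jar, timer and mug are in place and the gripper is clear.

```bash
python3 -c "
from bench import *
print(close_job())"
```

```text
the job is handed in; nothing more can be done
None
```

I pushed the lid shut with the closed fingertips, then pressed the latch down and in until it stopped against the box front. I then moved the gripper clear and handed the job in at about 10.5 s; no verdict is reported.

- **Latch:** it was still hanging flat in the latched position nearly 1 s after I let go, within about 2 px of where I expected it. I did not feel a clear snap in the force readings. I judged it latched from the hard stop at the expected depth and from it not springing back open.
- **Box:** it did not visibly move; the lid's corners match the pose I measured at the start. The lemon and the garlic were in it when the lid went down.
- **Mug, honey jar and egg timer:** all three look undisturbed.
- **Forces:** the largest reading I saw was about 14 N at the wrist, when I pressed the lid onto its seal. The final latch push reached about 11 N.

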